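# Show a drive's contact edge to the inspection camera

## Task

Pull the grey parts drawer out to its stop and leave it open, take out the drive (the long finned block with the thin connector tongue at one end) and hold it in the air in front of the inspection camera: level, fins up, with the tongue pointing straight at the lens and its tip at the camera's focus point, 100 mm straight in front of the lens. Finish while holding it there, still; leave the other two parts in the drawer and do not push the things on the bench about.

Things in the scene. Friction and masses are not known exactly. Their poses are not given: they have to be found in the camera images.
- unit_drawer0 (a joint): How far the drawer is out, in m: 0 is shut, 0.174 is the stop. It starts up to 15 mm open. It slides along the unit's -x axis with light friction (about 1 N and 4 N per m/s) and stays where it is left.
- unit_drawer0_handle (a point): Middle of the drawer's bar handle: a level steel bar 11 mm thick and 120 mm long, lying along this frame's y, its axis 35 mm in front of the drawer's face and about 34 mm below the top of the unit (about 41 mm above the bench). The drawer opens along this frame's -x, towards the robot.
- unit: Low grey drawer unit fixed on the bench, 250 (x) by 340 (y) by 75 mm high, one drawer in its front (-x) side. Origin: centre of its underside. The drawer inside is 205 by 298 mm, its floor 22 mm above the bench, its side and back walls 6 mm thick and their rims about 53 mm above the bench; the front panel's top is 62 mm above the bench. The three parts lie on its floor in three columns, roughly side by side, 95 mm apart; which is in which varies.
- drive: The drive to show: an aluminium finned block 64 mm long (x) by 26 mm wide (y) by 20 mm high, fins running lengthwise on top, with a thin green connector tongue with brass contacts sticking out 14 mm at its +x end (22 mm wide, 4 mm thick, 3 to 7 mm above the underside). About 70 g. Origin: centre of the underside of the finned block; z up through the fins. It starts flat on the drawer floor, its tongue roughly towards the back of the drawer (within about 20 degrees).
- drive_edge (a point): Middle of the tip of the drive's tongue, 46 mm along the drive's +x from its origin and 5 mm above its underside; axes as the drive's.
- short_cooler: Leave in the drawer: a shorter finned aluminium block without tongue, 40 by 26 by 20 mm. Origin: centre of underside.
- fan: Leave in the drawer: a flat square black fan, 50 by 50 by 14 mm. Origin: centre of underside.
- lens (a point): Centre of the front of the inspection camera's lens (lens barrel 50 mm across, level, reaching 110 mm out from the post). Axes: -x points straight out of the lens along its level line of sight, z up. The camera head sits on a post 18 mm thick and 343 mm high behind it, on a foot 120 mm across; all stay fixed. The lens height varies between starts (about 200 to 270 mm above the bench).
- focus (a point): The camera's focus point in empty air, 100 mm straight in front of the lens. Axes as the lens: +x points from here to the lens, z up.
- scope: Foot of the inspection camera's stand. Origin: centre of the foot's underside; the lens looks along its -x.
- screwdriver: Bystander: screwdriver, 180 mm long, lying on the bench to the robot's left. Origin on its underside.
- mug: Bystander: white mug, 80 mm across, 90 mm high. Origin: centre of underside.
- jar: Bystander: small clear jar with black cap, 52 mm across, 70 mm high. Origin: centre of underside.
- screw_tray: Bystander: low open grey tray with four compartments, 90 by 120 by 22 mm. Origin: centre of underside.

How it is judged (in metres and radians):
On the way, in this order (a step that is already met when the one before it is completed fails the run):
1. the drawer is pulled out to its stop (value of joint unit_drawer0 above 0.166 m), for 0.2 s.
2. the drive is lifted out of the drawer in the gripper (height (world z) of drive above 0.09 m and contact force between the fingers and drive above 0.5 N), for 0.2 s.
At the end, for the whole second after the job is handed in: The drive is held still by the fingers alone, over 150 mm up, its tongue towards the lens, tip within 15 mm of the focus point, long axis within 10 degrees of the line of sight, fins up within 10 degrees. Drawer still out over 150 mm, the other two parts lying in it (distance between drive_edge and focus below 0.015 m and angle between the x axis of drive and the x axis of focus, either way round below 0.175 rad and x of drive in the frame of focus below -0.02 m and angle between drive's own z axis and vertical below 0.175 rad and linear speed of drive below 0.02 m/s and contact force between the fingers and drive above 0.5 N and contact force between drive and scope below 0.1 N and contact force between drive and unit below 0.1 N and height (world z) of drive above 0.15 m and value of joint unit_drawer0 above 0.15 m and height (world z) of each of short_cooler, fan below 0.05 m and x of each of short_cooler, fan in the frame of unit_drawer0_handle above 0.04 m); the arm keeps its last pose, push and grip.
It fails at once if another part is lifted out of the drawer (height (world z) of any of short_cooler, fan above 0.07 m).
It fails at once if a thing on the bench is pushed more than 40 mm (distance of any of screwdriver, mug, jar, screw_tray from where it was at the start of the episode above 0.04 m).
It also fails if it takes over 54 s, if anything falls off the work surface, if the arm or the gripper's body presses on something with over 40 N, if the wrist force passes 120 N, or if a joint passes its speed limit or range.

## Robot

A 6-joint arm with a two-finger parallel gripper is mounted at the origin on the work surface. World frame = base frame: x ahead of the robot, y to its left, z up, the work surface at z = 0. Lengths are in m, angles in degrees, forces in N, time in s.
With the tool pointing down it reaches from about 0.4 to 0.825 m from the base axis. Payload 7 kg.
Tool frame: the origin (TCP) lies between the finger pads; the fingertips stand 19 mm ahead of it and the grasp point (between the pads) is the TCP; z points along the fingers, y is the line along which they close (so a half turn about z gives the same grasp; the last joint's range is limited). The gripper opens to 88 mm and grips with 3 to 60 N. Pads are 19 mm wide; open, the fingers measure 130 mm over their backs; the gripper's body (78 mm by 193 mm) begins 47 mm behind the grasp point.
Start: joints at [-49.039, 20.546, 0.682, 0, -70.136, -16.507], TCP at [0.279, -0.614, 0.246] pointing down, gripper open.
Joint ranges: [-176.03, 176.03], [-82.01, 121.73], [-58.28, 71.71], [-173.87, 95.51], [-174.79, -0.11], [-173.66, 173.66]. Speed limits (degrees/s): [136.94, 136.94, 172.46, 180, 180, 180].

## Interface

Orientations are given as [roll, pitch, yaw] about the fixed x, y, z axes, in that order (R = Rz(yaw) Ry(pitch) Rx(roll)).
In Python, from plant import r gives the robot as it stands. The module is installed in compiled form; this text tells all that it offers.
- The arm moves only by the shell command python3 -m pendant 'ROWS' [OPENING] [FORCE]. ROWS is JSON, a list of rows, each a list of 6 numbers: the shift along the tool's x, y, z in mm, then the turn, a rotation vector about the tool's x, y, z in rad. In form: [[tx, ty, tz, wx, wy, wz], ...]. A call has 1 to 20 rows; each row is the pose to reach, as a shift and turn from the pose commanded when the call began, along the tool's axes at that moment; what a row does not reach only later rows make up. A row lasts 1/8 s, in which the tool goes at most 62.5 mm and 10.7 degrees, less where a joint would pass 70% of its speed; a pose out of reach is approached as far as the arm can. A call with a gripper value outside its range is refused whole. OPENING is the finger opening in mm, from 0 to 87.6, set as the call begins (- or left out, the last holds). The fingers move at their own pace and stop on an object; FORCE is the grip in N (left out, the last holds). Time passes only in rows, so rows that repeat a pose let the fingers close. It gives the time, the measured TCP pose, the force, the opening and the grip force at its end, in the units of the state.
- r.get_state(): the state, without advancing time (a new reading comes with each control period).
- r.capture(name): name is "side" or "top"; returns the picture (420x560x3 uint8, red, green, blue); there is no depth.
- r.camera_params(name): a dict with "mtx" (3x3 intrinsics, pixels), "distortion" ([k1, k2, p1, p2, k3] as OpenCV has them; the pictures are not rectified), "rvec" (rotation vector, rad) and "tvec" (3), from world to camera coordinates, as OpenCV has them. Camera axes: x right, y down, z forward; pixel columns grow to the right and rows downward; lengths in m; the calibration is good to about 2 mm. A picture is of the moment at which its call begins. camera_params takes no time and is no camera call.
- r.close_job(): hands the job in; it is judged then, once.
The state is a dict: "time_s": time; "joints": joint angles; "qd": joint speeds; "joint_torque": joint torques, N m; "tcp_pos": TCP position; "eef_rot": TCP orientation; "contact_force": force on the tool from outside, world axes, zero at the start; "moment": the same for the moment, N m; "gripper_width": finger opening in m; "gripper_force": force on a finger pad.
Only numpy, scipy, OpenCV 4.12 (cv2) and the standard library are available. Lean on these libraries where they do the work, as an engineer would, in place of code of your own. Each camera call takes 0.05 s, during which the arm holds its last target. There are 200 camera calls.

## Working session

There is one attempt and no reset: what is moved stays moved. The work goes in short steps, Python scripts to look and compute and a shell command to move; the robot and the scene stay as the last step left them, time stands still between calls to the robot, and variables do not carry over. Pictures are saved under pics/ and viewed, at most 10 in all, crops included, and the job is handed in when it is done.

```bash
mkdir -p pics; cat > h.py <<'E'
import numpy as np, cv2
from plant import r
from scipy.spatial.transform import Rotation as R
def cam(n):
    p=r.camera_params(n); return [np.array(p[k],float) for k in("mtx","distortion","rvec","tvec")]
def ray(n,uv):
    K,d,rv,t=cam(n); M=cv2.Rodrigues(rv)[0]
    q=cv2.undistortPoints(np.array(uv,float).reshape(-1,1,2),K,d).reshape(-1,2)
    return -M.T@t.ravel(), np.c_[q,np.ones(len(q))]@M
def onz(n,uv,z):
    c,D=ray(n,uv); return c+D*((z-c[2])/D[:,2])[:,None]
def tri(uv1,uv2):
    c1,D1=ray("top",uv1); c2,D2=ray("side",uv2); out=[]
    for a,b in zip(D1,D2):
        s=np.linalg.lstsq(np.c_[a,-b],c2-c1,rcond=None)[0]; p,q=c1+a*s[0],c2+b*s[1]; out.append([*((p+q)/2),np.linalg.norm(p-q)])
    return np.array(out)
def proj(n,P):
    K,d,rv,t=cam(n); return cv2.projectPoints(np.array(P,float),rv,t,K,d)[0].reshape(-1,2)
def snap(n,f):
    im=np.array(r.capture(n)); cv2.imwrite("pics/"+f,im[:,:,::-1]); return im
def tool(dw=None,drot=None):
    s=r.get_state(); T=R.from_euler("xyz",s["eef_rot"],degrees=True).as_matrix(); return np.array(s["tcp_pos"]),T
E
python3 - <<'E'
from h import *
np.set_printoptions(precision=4,suppress=True)
for n in("top","side"):
    snap(n,n+"0.png"); print(n,*cam(n),ray(n,[[280,210]]))
print(r.get_state())
E
```

```text
top [[489.1709   0.     290.9299]
 [  0.     489.1709 201.5632]
 [  0.       0.       1.    ]] [-0.0406  0.      0.      0.      0.    ] [ 2.1549 -2.1726  0.1653] [-0.0527  0.5161  1.3499] (array([ 0.3352, -0.0262,  1.4065]), array([[ 0.1135,  0.0002, -0.9939]]))
side [[470.8964   0.     274.4753]
 [  0.     470.8964 213.2638]
 [  0.       0.       1.    ]] [-0.1232  0.      0.      0.      0.    ] [ 0.6526 -2.4067  1.4064] [0.4139 0.2784 1.2702] (array([-0.1501,  1.0425,  0.8677]), array([[ 0.4425, -0.7562, -0.4822]]))
{'time_s': 0.1, 'joints': array([-49.0376,  20.5889,   0.6414,  -0.0154, -70.1351, -16.5083]), 'qd': array([ 0.065 , -0.1067,  0.0949,  0.0723,  0.0187, -0.0186]), 'joint_torque': array([ -0.0009, -58.4165,  29.3755,   7.0156,   0.0102,  -0.    ]), 'tcp_pos': array([ 0.2793, -0.6141,  0.2447]), 'eef_rot': array([ 179.9167,   -0.0096, -155.5511]), 'contact_force': array([ 0.1993,  0.6353, -0.0853]), 'moment': array([ 0.0405, -0.0022,  0.0202]), 'gripper_force': 0.0, 'gripper_width': 0.08779898356749226}
```

View pics/top0.png

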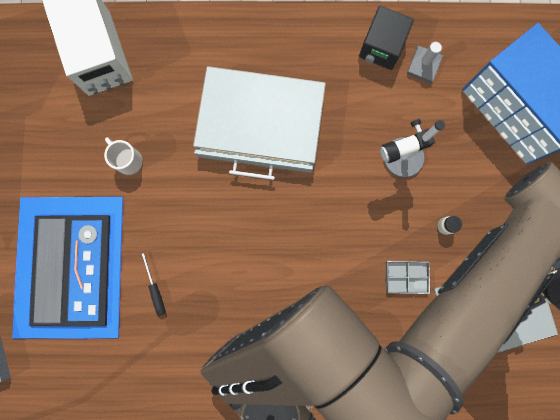

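View pics/side0.png

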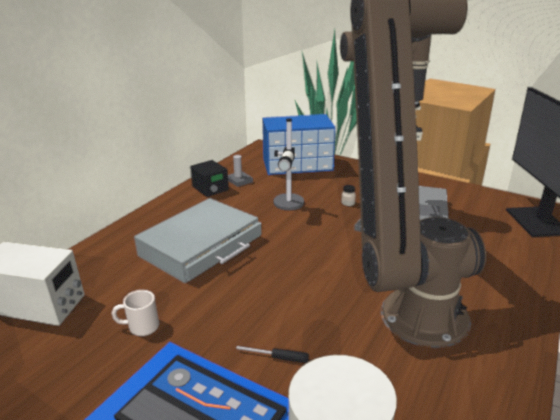

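The top view shows the unit with its handle at about (231,175)–(273,180) and the inspection camera with its lens at about (384,154) and foot at (403,160). In the side view the handle is at about (233,253) and the lens at (286,163). I'll enlarge these areas next.

```bash
python3 - <<'E'
from h import *
np.set_printoptions(precision=4,suppress=True)
t=cv2.imread("pics/top0.png"); s=cv2.imread("pics/side0.png")
f=lambda im,x,y,w,h,k:cv2.resize(im[y:y+h,x:x+w],None,fx=k,fy=k,interpolation=cv2.INTER_CUBIC)
a=np.hstack([f(t,190,60,160,130,2.5),f(t,370,110,80,65,5)])
b=np.hstack([f(s,130,190,160,104,2.5),f(s,260,110,80,52,5)])
b2=f(s,250,135,80,52,5)
b=np.hstack([b[:, :400],b2])
cv2.imwrite("pics/crop0.png",np.vstack([a,b])[:600])
# handle at z~.041
print("handle ends",onz("top",[[231,174.5],[273,179.5]],.041))
print("unit top corners",onz("top",[[208,68],[325,82],[317,163],[196,149]],.075))
print("foot",onz("top",[[403,160]],.01), onz("side",[[288.5,203]],.01))
print("lens",tri([[384,154]],[[286,163]]))
E
```

```text
handle ends [[ 0.5932  0.1122  0.041 ]
 [ 0.5781 -0.0066  0.041 ]]
unit top corners [[ 0.8959  0.1767  0.075 ]
 [ 0.8533 -0.1564  0.075 ]
 [ 0.6179 -0.1295  0.075 ]
 [ 0.6595  0.2065  0.075 ]]
foot [[ 0.6396 -0.3876  0.01  ]] [[ 0.6368 -0.3677  0.01  ]]
lens [[ 0.6074 -0.2889  0.2141  0.0072]]
```

View pics/crop0.png

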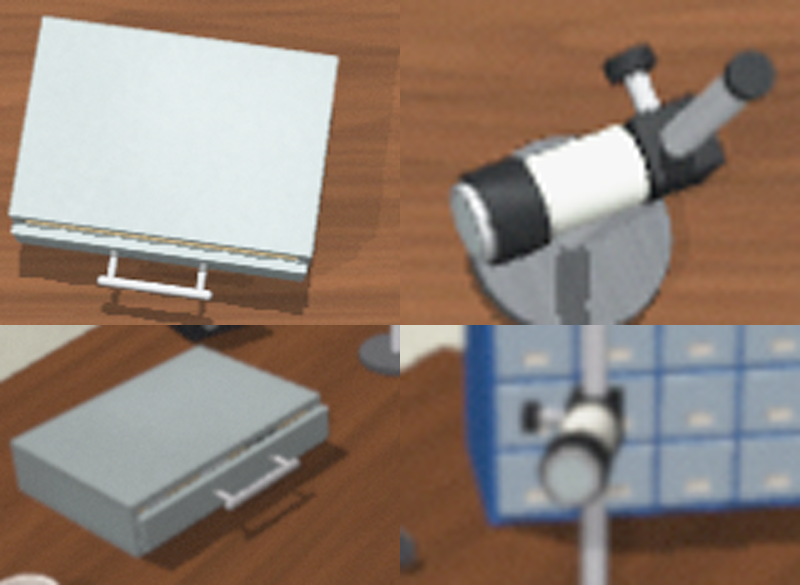

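The crop shows the handle bar ending at about (230,172) and (274,178) in the top view. The lens face centre is at top (384.2,154.2) and side (284.3,165.4), and the post top is at top (440,125).

```bash
python3 - <<'E'
from h import *
np.set_printoptions(precision=4,suppress=True)
h=onz("top",[[230,172],[274.2,178],[251.9,174.5]],.041); print("handle",h,np.linalg.norm(h[0]-h[1]),np.degrees(np.arctan2(*(-(h[0]-h[1])[:2]*[1,-1]))))
L=tri([[384.2,154.2]],[[284.3,165.4]])[0]; print("lens",L)
P=onz("top",[[439.7,124.7]],.343)[0]; F=onz("top",[[404,157]],.01)[0]; Fs=onz("side",[[288.5,202.5]],.01)[0]
print("post",P,"foot",F,Fs)
for Q in(P,F): v=(L[:3]-Q)[:2]; print(np.linalg.norm(v),np.degrees(np.arctan2(v[1],v[0])))
B=onz("top",[[418,142],[384.2,154.2]],L[2]); v=(B[1]-B[0])[:2]; print("axis",np.degrees(np.arctan2(v[1],v[0])))
c=onz("top",[[207.3,67],[324.6,82],[314.3,163.5],[194,147]],.075); print(c); 
for i in range(4):
  v=(c[(i+1)%4]-c[i])[:2]; print(np.linalg.norm(v),np.degrees(np.arctan2(v[1],v[0])))
E
```

```text
handle [[ 0.6004  0.1151  0.041 ]
 [ 0.5824 -0.01    0.041 ]
 [ 0.5929  0.0531  0.041 ]] 0.1264071754551652 -8.196721382160133
lens [ 0.612  -0.2906  0.2029  0.0015]
post [ 0.6484 -0.3889  0.343 ] foot [ 0.6486 -0.3909  0.01  ] [ 0.6388 -0.3714  0.01  ]
0.10476680680849429 110.32375613220145
0.10677568693099686 110.03872042912664
axis 109.72096269997348
[[ 0.8989  0.1788  0.075 ]
 [ 0.8533 -0.1553  0.075 ]
 [ 0.6165 -0.122   0.075 ]
 [ 0.6652  0.2121  0.075 ]]
0.3371502098816677 -97.77743054574172
0.2390830415722145 171.9952957922783
0.3376494470473083 81.7131405820652
0.23608344440679777 -8.125515722991421
```

```bash
cat >> h.py <<'E'
def go(pos,yaw):
    p,T=tool(); Tt=R.from_euler("xyz",[180,0,yaw],degrees=True).as_matrix()
    return np.round(np.r_[T.T@(np.array(pos)-p)*1000,R.from_matrix(T.T@Tt).as_rotvec()],3)
E
python3 -c "
from h import *
print(go([.592,.0525,.2],-98.1))"
```

```text
[-5.60604e+02  4.77332e+02  4.53240e+01  1.00000e-03  1.00000e-03
 -1.00300e+00]
```

```bash
python3 -m pendant '[[-561,477,0,0,0,-1.003],[-561,477,0,0,0,-1.003],[-561,477,0,0,0,-1.003],[-561,477,0,0,0,-1.003],[-561,477,0,0,0,-1.003],[-561,477,0,0,0,-1.003],[-561,477,0,0,0,-1.003],[-561,477,0,0,0,-1.003],[-561,477,0,0,0,-1.003],[-561,477,0,0,0,-1.003],[-561,477,0,0,0,-1.003],[-561,477,0,0,0,-1.003],[-561,477,0,0,0,-1.003],[-561,477,45,0,0,-1.003],[-561,477,45,0,0,-1.003],[-561,477,45,0,0,-1.003],[-561,477,45,0,0,-1.003]]' 20
python3 - <<'E'
from h import *
print(go([.592,.0525,.12],-98.1),go([.592,.0525,.045],-98.1),r.get_state()["gripper_width"])
t=snap("top","top1.png"); s=snap("side","side1.png")
f=lambda im,x,y,w,h,k:cv2.resize(im[y:y+h,x:x+w],None,fx=k,fy=k,interpolation=cv2.INTER_CUBIC)
cv2.imwrite("pics/c1.png",np.hstack([f(t,190,60,133,200,3),f(s,160,120,133,200,3)])[:,:,::-1])
E
```

```text
time_s: 2.22
tcp_pos: [0.5934, 0.0518, 0.2024]
eef_rot: [-179.9, 0.1, -98.1]
contact_force: [0.5, 0.3, -0.8]
gripper_width: 0.02
gripper_force: 0.0
[-3.7300e-01  1.6700e+00  8.2384e+01 -2.0000e-03  1.0000e-03  0.0000e+00] [-3.02000e-01  1.84300e+00  1.57384e+02 -2.00000e-03  1.00000e-03
  0.00000e+00] 0.020024225749378306
```

View pics/c1.png

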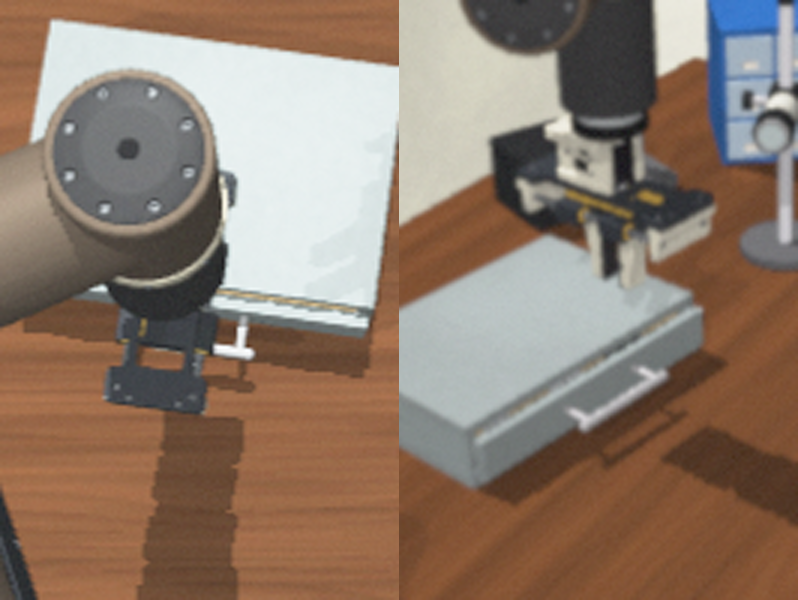

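The gripper now hangs over the handle. The bar centre in the side view is at about (234.2,253), so I'll cross-check the handle by triangulation.

```bash
python3 -c "
from h import *
print(tri([[251.9,174.5]],[[234.2,252.8]]), onz('side',[[234.2,252.8]],.041))"
```

```text
[[0.59469746 0.05397771 0.03836349 0.00299932]] [[0.59386009 0.0575092  0.041     ]]
```

```bash
python3 -m pendant '[[0,0,50,0,0,0],[0,0,100,0,0,0],[0,0.5,115,0,0,0],[0,0.5,125,0,0,0],[0,0.5,130,0,0,0],[0,0.5,135,0,0,0],[0,0.5,140,0,0,0],[0,0.5,145,0,0,0],[0,0.5,150,0,0,0],[0,0.5,156,0,0,0],[0,0.5,156,0,0,0]]'
```

```text
time_s: 3.7
tcp_pos: [0.5917, 0.0519, 0.0439]
eef_rot: [179.9, -0.0, -98.1]
contact_force: [-0.2, 0.8, -0.4]
gripper_width: 0.0202
gripper_force: 0.0
```

```bash
python3 -m pendant '[[0,0,0,0,0,0],[0,0,0,0,0,0],[0,0,0,0,0,0],[0,0,0,0,0,0]]' 0 30
python3 - <<'E'
from h import *
p,T=tool(); print(T[:,1], T.T@np.array([-np.cos(np.radians(8.1)),np.sin(np.radians(8.1)),0]))
E
```

```text
time_s: 4.2
tcp_pos: [0.5923, 0.0521, 0.0447]
eef_rot: [-180.0, 0.0, -98.1]
contact_force: [0.2, -1.2, -0.3]
gripper_width: 0.0102
gripper_force: 30.0
[-9.90078975e-01  1.40511576e-01 -3.46864109e-04] [-3.93615875e-04  9.99999862e-01 -3.46803624e-04]
```

```bash
python3 -m pendant '[[0,5,0,0,0,0],[0,15,0,0,0,0],[0,30,0,0,0,0],[0,45,0,0,0,0],[0,60,0,0,0,0],[0,75,0,0,0,0],[0,90,0,0,0,0],[0,105,0,0,0,0],[0,118,0,0,0,0],[0,130,0,0,0,0],[0,140,0,0,0,0],[0,147,0,0,0,0],[0,152,0,0,0,0],[0,156,0,0,0,0],[0,158,0,0,0,0],[0,160,0,0,0,0],[0,160,0,0,0,0]]'
```

```text
time_s: 6.32
tcp_pos: [0.4336, 0.0753, 0.0447]
eef_rot: [-179.9, 0.1, -98.1]
contact_force: [0.3, 7.6, -2.1]
gripper_width: 0.01
gripper_force: 30.0
```

```bash
python3 -m pendant '[[0,2,0,0,0,0],[0,4,0,0,0,0],[0,4,0,0,0,0]]';python3 -m pendant '[[0,2,0,0,0,0],[0,4,0,0,0,0],[0,4,0,0,0,0]]'
```

```text
time_s: 6.7
tcp_pos: [0.4297, 0.0759, 0.0447]
eef_rot: [-179.9, 0.1, -98.1]
contact_force: [0.0, 8.3, -2.0]
gripper_width: 0.0099
gripper_force: 30.0
time_s: 7.08
tcp_pos: [0.4257, 0.0765, 0.0447]
eef_rot: [-179.9, 0.1, -98.1]
contact_force: [1.5, 7.5, -2.5]
gripper_width: 0.0099
gripper_force: 30.0
```

```bash
python3 -m pendant '[[0,2,0,0,0,0],[0,4,0,0,0,0],[0,4,0,0,0,0],[0,4,0,0,0,0]]'
```

```text
time_s: 7.58
tcp_pos: [0.4236, 0.0769, 0.0448]
eef_rot: [-179.8, 0.1, -98.0]
contact_force: [13.5, -1.7, -13.5]
gripper_width: 0.0098
gripper_force: 30.0
```

```bash
python3 -m pendant '[[0,-1.5,0,0,0,0],[0,-1.5,0,0,0,0],[0,-1.5,0,0,0,0],[0,-1.5,0,0,0,0],[0,-1.5,-8,0,0,0],[0,-1.5,-20,0,0,0],[0,-1.5,-35,0,0,0],[0,-1.5,-60,0,0,0],[0,-1.5,-110,0,0,0],[0,-1.5,-160,0,0,0],[0,-1.5,-210,0,0,0],[0,-1.5,-210,0,0,0]]' 20 10
python3 -c "
from h import *
print(go([.5,-.25,.3],-50))"
```

```text
time_s: 9.07
tcp_pos: [0.425, 0.0768, 0.2596]
eef_rot: [-179.6, 0.3, -98.1]
contact_force: [-0.6, -0.0, -0.4]
gripper_width: 0.02
gripper_force: 0.0
[ 3.12871e+02 -1.20299e+02 -4.12110e+01 -9.00000e-03  2.00000e-03
 -8.39000e-01]
```

```bash
python3 -c "
from h import *
print(go([.33,-.42,.28],-100))"
```

```text
[ 5.05113e+02  2.43440e+01 -2.32880e+01 -7.00000e-03  6.00000e-03
  3.40000e-02]
```

```bash
python3 -m pendant '[[60,3,-20,0,0,0],[120,6,-20,0,0,0],[180,9,-20,0,0,0],[240,12,-20,0,0,0],[300,15,-20,0,0,0],[360,18,-20,0,0,0],[420,21,-20,0,0,0],[470,24,-20,0,0,0],[505,24,-20,0,0,0],[505,24,-20,0,0,0],[505,24,-20,0,0,0]]' 70
python3 - <<'E'
from h import *
t=snap("top","top2.png"); s=snap("side","side2.png")
f=lambda im,x,y,w,h,k:cv2.resize(im[y:y+h,x:x+w],None,fx=k,fy=k,interpolation=cv2.INTER_CUBIC)
cv2.imwrite("pics/c2.png",np.vstack([f(t,180,130,200,130,4)[:,:,::-1]]))
E
```

```text
time_s: 10.45
tcp_pos: [0.3281, -0.4202, 0.2744]
eef_rot: [180.0, 0.0, -98.1]
contact_force: [0.2, 0.3, 0.7]
gripper_width: 0.0701
gripper_force: 0.0
```

View pics/c2.png

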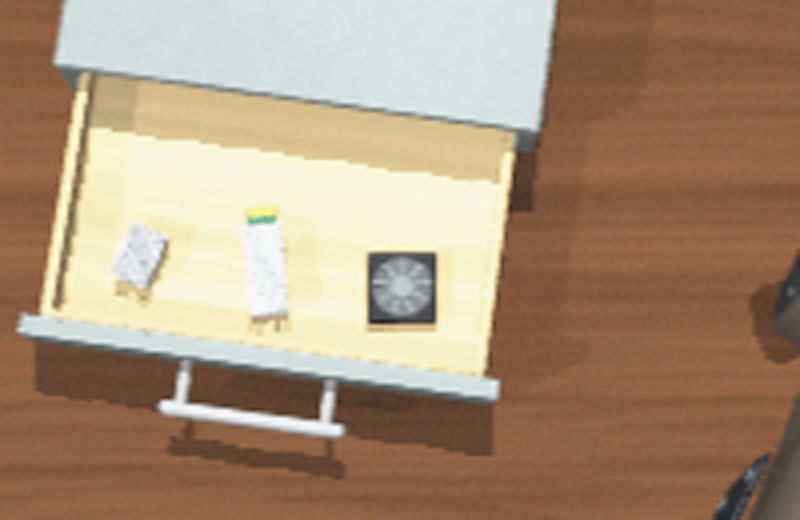

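View pics/side2.png

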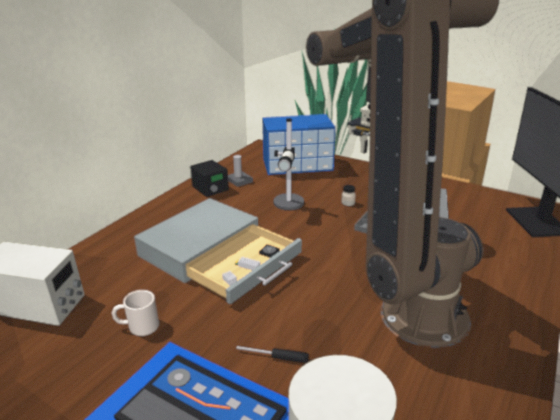

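The crop shows the drawer open. The drive is in the middle column at crop x 244–287, y 207–318, with its tongue towards the back. The short cooler is on the left and the fan on the right. Next I'll segment the drive.

```bash
python3 - <<'E'
from h import *
np.set_printoptions(precision=4,suppress=True)
im=cv2.imread("pics/top2.png"); h=cv2.cvtColor(im,cv2.COLOR_BGR2HSV)
x0,y0=236,182
c=h[y0:214,x0:256]; 
b=((c[...,1]<45)&(c[...,2]>120)).astype(np.uint8)
n,l,st,_=cv2.connectedComponentsWithStats(b); k=1+st[1:,4].argmax(); ys,xs=np.where(l==k); print(st[k])
px=np.c_[xs+x0,ys+y0]; W=onz("top",px,.0405)[:,:2]
rc=cv2.minAreaRect((W*1000).astype(np.float32)); print("rect",rc,"mean",W.mean(0))
u,s,v=np.linalg.svd(W-W.mean(0)); print("axis",np.degrees(np.arctan2(v[0,1],v[0,0])))
g=((c[...,0]>25)&(c[...,0]<95)&(c[...,1]>100)).astype(np.uint8); ys,xs=np.where(g); print(len(xs)); G=onz("top",np.c_[xs+x0,ys+y0],.028)[:,:2]; print("tongue mean",G.mean(0),G.min(0),G.max(0))
d=G.mean(0)-W.mean(0); print(np.linalg.norm(d),np.degrees(np.arctan2(d[1],d[0])))
hd=onz("top",[[180+250/4,130+418/4]],.041); print("handle",hd)
E
```

```text
[  0   0  20  28 377]
rect ((533.0789184570312, 71.12787628173828), (77.48967742919922, 53.333194732666016), 0.29715079069137573) mean [0.5296 0.0759]
axis -163.60209339979852
10
tongue mean [0.5722 0.0721] [0.5708 0.0649] [0.5737 0.0792]
0.042801141151977376 -5.135484341136489
handle [[0.4231 0.0791 0.041 ]]
```

```bash
python3 - <<'E'
from h import *
np.set_printoptions(precision=4,suppress=True)
im=cv2.imread("pics/top2.png"); h=cv2.cvtColor(im,cv2.COLOR_BGR2HSV)
x0,y0=236,176
c=h[y0:214,x0:258]; print(c[16:30:6,:,1])
for th in(12,18,25):
    b=((c[...,1]<th)).astype(np.uint8)
    n,l,st,_=cv2.connectedComponentsWithStats(b); k=1+st[1:,4].argmax(); ys,xs=np.where(l==k); print(th,st[k])
    W=onz("top",np.c_[xs+x0,ys+y0],.0415)[:,:2]
    print("rect",cv2.minAreaRect((W*1000).astype(np.float32)),"mean",W.mean(0))
    u,s,v=np.linalg.svd(W-W.mean(0)); print("axis",np.degrees(np.arctan2(v[0,1],v[0,0])))
q=np.array([[244,223],[284,222],[288,313],[249,318]])/4+[179.6,129.6]
Q=onz("top",q,.042)[:,:2]; print(Q,Q.mean(0)); d=(Q[0]+Q[1]-Q[2]-Q[3])/2; print(np.linalg.norm(d),np.degrees(np.arctan2(d[1],d[0])))
tip=onz("top",np.array([[262,206]])/4+[179.6,129.6],.029)[0]; print(tip)
E
```

```text
[[40 40 41 45 28  5  1  1  1  1  1  1  1  3  6 75 64 64 63 62 61 59]
 [34 34 34 34 34  5  0  5  1  1  3  5  7  1  2 31 54 53 53 52 51 49]
 [25 24 26 24 26 15  6  1  1  1  1  5  1  0  1 10 60 44 46 49 46 46]]
12 [  4  10  12  23 218]
rect ((528.9817504882812, 70.55970764160156), (64.1010971069336, 27.991905212402344), 3.994453191757202) mean [0.5286 0.0703]
axis -174.49405320249477
18 [  4   9  12  24 231]
rect ((529.2947387695312, 70.53999328613281), (65.2192153930664, 29.005361557006836), 4.262780666351318) mean [0.529  0.0705]
axis -174.31085020456263
25 [  4   9  12  24 240]
rect ((529.2979736328125, 70.84677124023438), (65.23171997070312, 29.6577205657959), 4.109240531921387) mean [0.5292 0.0707]
axis -174.99557352302796
[[0.5618 0.0848]
 [0.5623 0.0567]
 [0.4976 0.0538]
 [0.4943 0.0811]] [0.529  0.0691]
0.06616544003790382 2.878484605922006
[0.5761 0.0731 0.029 ]
```

```bash
python3 -c "
from h import *
print(go([.529,.0703,.2],4.3))"
```

```text
[-513.245 -129.967   74.866   -0.      -0.      -1.786]
```

```bash
python3 -m pendant '[[-50,-10,0,0,0,-0.17],[-100,-20,0,0,0,-0.34],[-150,-35,0,0,0,-0.51],[-200,-50,0,0,0,-0.68],[-250,-65,0,0,0,-0.85],[-300,-80,0,0,0,-1.02],[-350,-95,0,0,0,-1.19],[-400,-105,20,0,0,-1.36],[-450,-115,40,0,0,-1.53],[-490,-125,60,0,0,-1.7],[-513,-130,75,0,0,-1.786],[-513,-130,75,0,0,-1.786],[-513,-130,75,0,0,-1.786]]' 50
python3 -c "
from h import *
print(go([.529,.0703,.043],4.3))"
```

```text
time_s: 12.18
tcp_pos: [0.529, 0.0693, 0.2002]
eef_rot: [-180.0, -0.0, 4.3]
contact_force: [-0.5, 0.3, 0.8]
gripper_width: 0.0501
gripper_force: 0.0
[-2.30000e-02 -9.48000e-01  1.57159e+02 -0.00000e+00 -0.00000e+00
 -1.00000e-03]
```

```bash
python3 -m pendant '[[0,-1,50,0,0,0],[0,-1,95,0,0,0],[0,-1,115,0,0,0],[0,-1,130,0,0,0],[0,-1,140,0,0,0],[0,-1,147,0,0,0],[0,-1,152,0,0,0],[0,-1,156,0,0,0],[0,-1,156,0,0,0],[0,-1,156,0,0,0]]'
```

```text
time_s: 13.42
tcp_pos: [0.5295, 0.0702, 0.0438]
eef_rot: [-180.0, -0.0, 4.3]
contact_force: [0.9, 0.0, -0.5]
gripper_width: 0.0497
gripper_force: 0.0
```

```bash
python3 -m pendant '[[0,0,0,0,0,0],[0,0,0,0,0,0],[0,0,0,0,0,0],[0,0,0,0,0,0],[0,0,0,0,0,0],[0,0,0,0,0,0]]' 0 25
```

```text
time_s: 14.18
tcp_pos: [0.5294, 0.0701, 0.0436]
eef_rot: [-180.0, -0.0, 4.3]
contact_force: [-0.5, 0.5, 1.2]
gripper_width: 0.0261
gripper_force: 25.0
```

```bash
python3 -m pendant '[[0,0,-5,0,0,0],[0,0,-20,0,0,0],[0,0,-40,0,0,0],[0,0,-65,0,0,0],[0,0,-90,0,0,0],[0,0,-120,0,0,0],[0,0,-150,0,0,0],[0,0,-175,0,0,0],[0,0,-190,0,0,0],[0,0,-190,0,0,0]]'
python3 - <<'E'
from h import *
np.set_printoptions(precision=4,suppress=True)
for n in("top","side"): print(proj(n,[[.6485,-.39,.343],[.6485,-.39,0.01],[.612,-.2906,.203]]))
im=cv2.imread("pics/side0.png"); t=cv2.imread("pics/top0.png")
f=lambda im,x,y,w,h,k:cv2.resize(im[y:y+h,x:x+w],None,fx=k,fy=k,interpolation=cv2.INTER_CUBIC)
cv2.imwrite("pics/c3.png",np.hstack([f(im,262,112,50,100,6),f(t,370,110,83,100,6)]))
print(go([.562,-.154,.2196],-70))
E
```

```text
time_s: 15.42
tcp_pos: [0.5297, 0.0702, 0.2348]
eef_rot: [-179.9, -0.1, 4.3]
contact_force: [-0.3, -0.1, -0.7]
gripper_width: 0.0257
gripper_force: 25.0
[[440.194  124.6648]
 [403.6892 157.0396]
 [384.3386 154.4675]]
[[288.871  118.0766]
 [288.6609 199.9967]
 [284.0936 165.3565]]
[ 15.584 226.033  15.027  -0.002  -0.001   1.296]
```

View pics/c3.png

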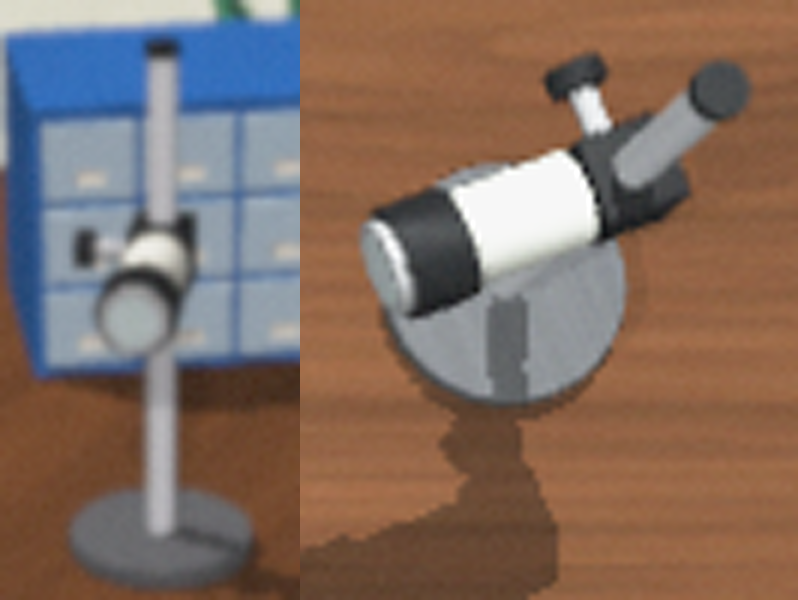

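Post and foot match the estimate in both views (side: post top about (289,119), foot about (288.7,200.5)). The lens face is at side (284.4,164.7) and top (384.6,154.6). I'll move the drive there now.

```bash
python3 -c "
from h import *
print(tri([[384.6,154.6]],[[284.4,164.7]]),go([.5613,-.1508,.2206],-69.9))"; python3 -m pendant '[[1,12,2,0,0,0.06],[3,30,5,0,0,0.16],[5,50,8,0,0,0.28],[6,70,10,0,0,0.4],[8,90,13,0,0,0.52],[9,110,14,0,0,0.64],[10,130,14,0,0,0.76],[11,150,14,0,0,0.88],[12,168,14,0,0,1.0],[13,185,14,0,0,1.1],[14,200,14,0,0,1.18],[14,212,14,0,0,1.24],[15,220,14,0,0,1.28],[15,223,14,0,0,1.295],[15,223,14,0,0,1.295],[15,223,14,0,0,1.295],[15,223,14,0,0,1.295]]'
python3 - <<'E'
from h import *
t=snap("top","top4.png"); s=snap("side","side4.png")
f=lambda im,x,y,w,h,k:cv2.resize(im[y:y+h,x:x+w],None,fx=k,fy=k,interpolation=cv2.INTER_CUBIC)
cv2.imwrite("pics/c4.png",np.hstack([f(s,235,100,80,110,5),f(t,310,100,80,110,5)])[:,:,::-1])
print(proj("side",[[.577,-.194,.204]]),proj("top",[[.577,-.194,.204]]),go([.5613,-.1508,.2206],-69.9))
E
```

```text
[[ 6.10929520e-01 -2.90700994e-01  2.05724280e-01  2.19822225e-04]] [ 1.51250e+01  2.22789e+02  1.40290e+01 -2.00000e-03 -1.00000e-03
  1.29400e+00]
time_s: 17.55
tcp_pos: [0.5608, -0.1509, 0.2197]
eef_rot: [-180.0, -0.0, -69.9]
contact_force: [0.1, -0.2, -1.6]
gripper_width: 0.0251
gripper_force: 25.0
[[278.87709994 177.14416183]] [[346.70756864 168.14683723]] [ 0.015 -0.499 -0.946 -0.    -0.    -0.   ]
```

View pics/c4.png

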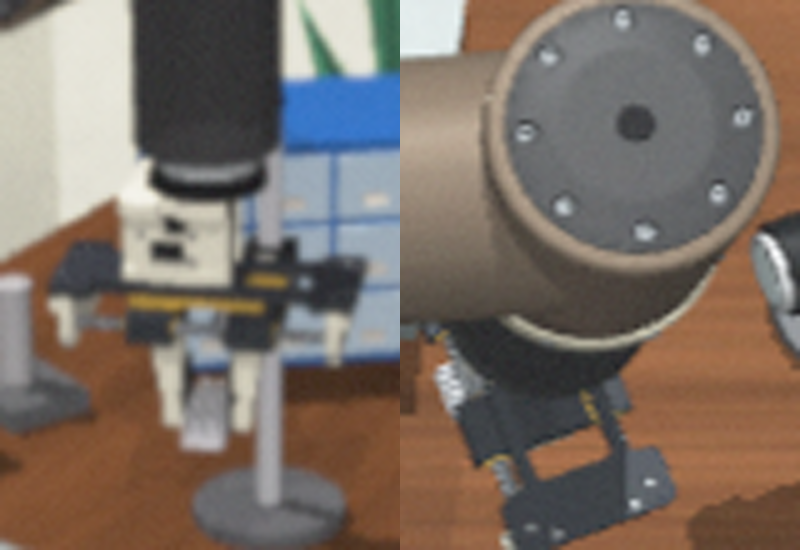

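The side view shows the drive held between the fingers. Its blunt end is at about crop (205,430) and its back bottom edge at about y 447. I'll compare that with the level prediction.

```bash
python3 - <<'E'
from h import *
np.set_printoptions(precision=1,suppress=True)
a=np.radians(-69.9); X=np.array([np.cos(a),np.sin(a),0]);Y=np.array([-X[1],X[0],0]); O=np.array([.5608,-.1509,.198])
P=[O-.032*X+s*.013*Y+[0,0,z] for z in(0,.02) for s in(-1,1)]
print((proj("side",P)-[235,100])*5)
P=[O+.032*X+s*.013*Y+[0,0,.02] for s in(-1,1)]; print((proj("side",P)-[235,100])*5)
s=cv2.imread("pics/side4.png"); cv2.imwrite("pics/c5.png",cv2.resize(s[170:194,264:290],None,fx=20,fy=20,interpolation=cv2.INTER_CUBIC))
E
```

```text
[[218.5 446.2]
 [178.8 443.3]
 [218.3 418. ]
 [178.3 415.2]]
[[235.4 376.7]
 [196.8 374. ]]
```

View pics/c5.png

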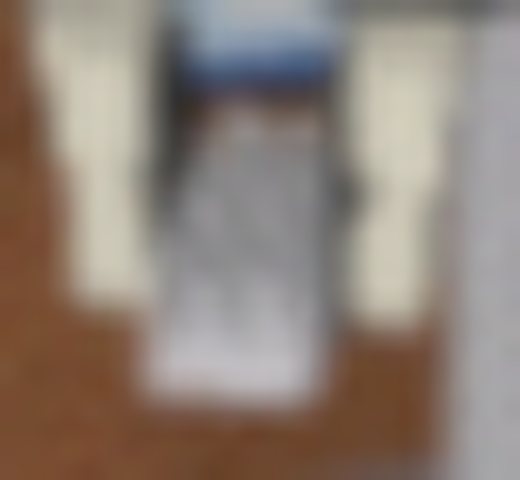

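The back edge sits about 1 px lower than predicted, so there may be a small pitch. I'll turn the drive sideways to the side camera to check it in profile.

```bash
python3 -m pendant '[[0,0,0,0,0,-0.15],[0,0,0,0,0,-0.3],[0,0,0,0,0,-0.45],[0,0,0,0,0,-0.6],[0,0,0,0,0,-0.75],[0,0,0,0,0,-0.9],[0,0,0,0,0,-1.05],[0,0,0,0,0,-1.2],[0,0,0,0,0,-1.35],[0,0,0,0,0,-1.5],[0,0,0,0,0,-1.57],[0,0,0,0,0,-1.57],[0,0,0,0,0,-1.57]]'
python3 - <<'E'
from h import *
np.set_printoptions(precision=1,suppress=True)
s=snap("side","side6.png")
p,T=tool(); X=T[:,0];Y=np.array([-X[1],X[0],0]); O=p-[0,0,.0216]
x0,y0=255,160
P=[O+x*X+.013*Y+[0,0,z] for x in(-.032,.032) for z in(0,.02)]+[O+.046*X+[0,0,.005]]
print((proj("side",P)-[x0,y0])*16)
cv2.imwrite("pics/c6.png",cv2.resize(s[y0:y0+37,x0:x0+50],None,fx=16,fy=16,interpolation=cv2.INTER_CUBIC)[:,:,::-1])
E
```

```text
time_s: 19.27
tcp_pos: [0.5608, -0.1511, 0.2196]
eef_rot: [-180.0, -0.0, 19.9]
contact_force: [-0.5, 0.2, -1.4]
gripper_width: 0.0258
gripper_force: 25.0
[[488.8 433.1]
 [488.8 343.6]
 [178.9 410.4]
 [176.9 321.4]
 [124.4 356.3]]
```

View pics/c6.png

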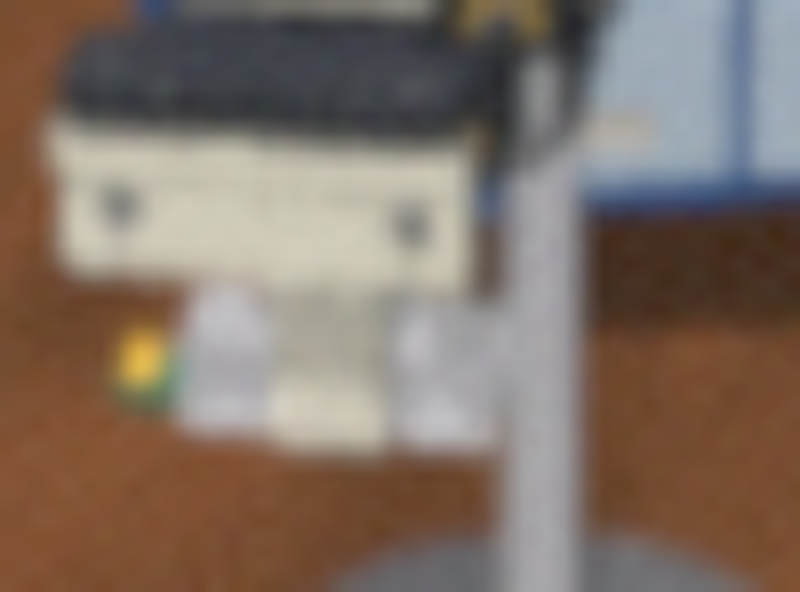

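In profile the drive is level (bottom edge from (180,432) to (495,448), within about 1° of prediction), and the tongue tip is at (115,365). It appears 2 mm low, so I'll turn it back and raise it 3 mm.

```bash
python3 -m pendant '[[0,0,-3,0,0,0.15],[0,0,-3,0,0,0.3],[0,0,-3,0,0,0.45],[0,0,-3,0,0,0.6],[0,0,-3,0,0,0.75],[0,0,-3,0,0,0.9],[0,0,-3,0,0,1.05],[0,0,-3,0,0,1.2],[0,0,-3,0,0,1.35],[0,0,-3,0,0,1.47],[0,0,-3,0,0,1.57],[0,0,-3,0,0,1.57],[0,0,-3,0,0,1.57],[0,0,-3,0,0,1.57],[0,0,-3,0,0,1.57],[0,0,-3,0,0,1.57]]'
python3 -c "
from h import *
print(go([.5613,-.1512,.223],-69.9),r.get_state()['qd'])"
```

```text
time_s: 21.32
tcp_pos: [0.5608, -0.1512, 0.2226]
eef_rot: [-180.0, -0.0, -69.9]
contact_force: [1.0, 0.0, -0.9]
gripper_width: 0.026
gripper_force: 25.0
[ 0.15  -0.471 -0.431 -0.    -0.    -0.001] [-0.05996004  0.0683007  -0.04756468 -0.01565552 -0.01384961 -0.09694728]
```

```bash
python3 -c "
from plant import r
print(r.close_job())"
```

```text
the job is handed in; nothing more can be done
None
```

I handed the job in at about 21 s: the drawer is out to its stop, and the gripper is holding the drive still, fins up, with its tongue tip a few millimetres at most from my estimate of the focus point; the hand-in returned no verdict.

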